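# Move a sterile grinding cup from the heating block to the mill with self-closing tweezers

### The arm

A 7-joint arm with a two-finger parallel gripper is mounted at the origin on the work surface. World frame = base frame: x ahead of the robot, y to its left, z up, the work surface at z = 0. Lengths are in m, angles in rad, forces in N, time in s.
With the tool pointing down it reaches from about 0.425 to 0.875 m from the base axis. Payload 4.7 kg.
Tool frame: the origin (TCP) lies where the fingers leave the gripper's body, on its centre line; the fingertips stand 73 mm ahead of it and the grasp point (between the pads) lies 54 mm ahead of it; z points along the fingers, y is the line along which they close (so a half turn about z gives the same grasp; the last joint's range is limited). The gripper opens to 85 mm and grips with 20 to 120 N. Pads are 22 mm wide; open, the fingers measure 114 mm over their backs; the gripper's body (76 mm by 85 mm) begins 54 mm behind the grasp point. The pads swing forward as they close: fully open they stand 13 mm farther back than shut.
Start: joints at [1.335, 0.321, -0.07, 1.45, 0.023, 1.371, -0.057], TCP at [0.161, -0.63, 0.304] pointing down, gripper open.
Joint ranges: [-2.86, 2.86], [-0.3, 2.09], [-1.38, 1.24], [0.06, 2.45], [-1.56, 4.7], [0.09, 2.05], [-2.69, 2.69]. Speed limits (rad/s): [2.57, 2.57, 3.14, 3.14, 3.14, 3.14, 3.14].

### API

Orientations are given as [roll, pitch, yaw] about the fixed x, y, z axes, in that order (R = Rz(yaw) Ry(pitch) Rx(roll)).
In Python, from plant import sensors, cams, arm gives the robot as it stands.
- The arm moves only by the shell command python3 -m pendant 'ROWS' [FORCE]. ROWS is a JSON object of lists of equal length, an entry for each row: "twist": the turn, a rotation vector about the world's x, y, z in rad, a list of three; "delta_pos": the shift along the world's x, y, z in m, a list of three; "grip": the opening, from -1 (shut) to 1 (fully open), so that 0 is half open. A call has exactly 5 rows; each row shifts and turns the commanded pose from where the row before left it; what a row does not reach is not made up. A row lasts 1/10 s, in which the tool goes at most 50 mm and 8.59 degrees, less where a joint would pass 70% of its speed; a pose out of reach is approached as far as the arm can. A call with a gripper value outside its range is refused whole. The fingers move at their own pace and stop on an object; FORCE is the grip in N (left out, the last holds). Time passes only in rows, so rows that do not move let the fingers close, or fill a call up. It gives the time, the measured TCP pose, the force, the opening and the grip force at its end, in the units of the state.
- sensors.observe(): the state, without advancing time (a new reading comes with each control period).
- cams.get_image(name): name is "scene" or "top"; returns the picture (480x640x3 uint8, red, green, blue); there is no depth.
- cams.camera_info(name): a dict with "camera_matrix" (3x3 intrinsics, pixels), "dist_coeffs" ([k1, k2, p1, p2, k3] as OpenCV has them; the pictures are not rectified), "R" (3x3) and "t" (3): a world point X has camera coordinates R X + t. Camera axes: x right, y down, z forward; pixel columns grow to the right and rows downward; lengths in m; the calibration is good to about 2 mm. A picture is of the moment at which its call begins. camera_info takes no time and is no camera call.
- arm.hand_in(): hands the job in; it is judged then, once.
The state is a dict: "time": time; "q": joint angles; "dq": joint speeds; "joint_torque": joint torques, N m; "eef_pos": TCP position; "tool_rot": TCP orientation; "wrist_force": force on the tool from outside, world axes, zero at the start; "torque": the same for the moment, N m; "opening": finger opening in m; "grasp_force": force on a finger pad.
Only numpy, scipy, OpenCV 4.12 (cv2) and the standard library are available. Lean on these libraries where they do the work, as an engineer would, in place of code of your own. Each camera call takes 0.05 s, during which the arm holds its last target. There are 200 camera calls.

### The job

With the self-closing tweezers from their stand, carry the necked steel grinding cup from the heating block to the socket of the red mill: squeeze the tweezers open, lower them over the cup gently until their stop rests on its head, and let go so that they grip the neck by themselves. Then carry cup and tweezers over (taken by the middle grip, the tweezers stay shut), put the cup into the socket and press the sliding floor under it fully home, keeping a firm push of about 10 to 20 N (never over 28 N) on it for a moment; leave the tweezers clamped on the cup, upright, and let go. The cup is sterile and must not be touched by the robot's fingers; leave the other things alone.

Things in the scene. Friction and masses are not known exactly. Their poses are not given: they have to be found in the camera images.
- tweezers_grip (a point): Self-closing cross-action steel tweezers, 0.12 kg, upright in their stand, jaws down, 94 mm tall. Point on their axis 72 mm above the jaw bottom, in the rigid black middle grip: 36 mm long in x (faces at x +-18 mm, clear of the squeeze plates), 14 mm thick in y, 60 to 94 mm above the jaw bottom. Pinching it along x leaves the jaws alone. z up, y the squeeze direction.
- plate_a (a point): Middle of the outer face of the squeeze plate on the tweezers' +y side, 72 mm above the jaw bottom. The two plates (18 mm wide in x, 5 mm thick, 46 to 94 mm above the jaw bottom) are 54 mm over all when shut, 48 mm gripping the neck, 30 mm fully squeezed on a hard stop. Squeezing them together along y OPENS the jaws (spring 7.5 to 10.5 N per plate; 20 to 40 N holds them open); letting go closes them.
- plate_b (a point): The same on the -y side. Each plate is joined crosswise to the jaw on the other side; both move alike.
- tweezers_jaws (a point): On the tweezers' axis half-way up the jaws, 6 mm above their bottom, 66 mm below the grip point. V-shaped jaws, 12 mm tall, closing along the tweezers' y; fully open they reach 30 mm from the axis in y and 13 mm in x and clear the cup's head by 3.5 mm all round.
- tweezers_stop (a point): Underside of the tweezers' stop, a level plate 36 x 18 mm on the axis, 24 mm above the jaw bottom and 48 mm below the grip point. It comes to rest on the cup's head.
- jaw_a (a joint): Travel of each jaw of the tweezers, m: 0 shut empty, about 0.003 gripping the cup's neck, 0.0076 if wrongly clamped on its head, 0.012 fully open.
- cup_mid (a point): The grinding cup, plain steel, about 0.12 kg, round, upright in a well of the heating block, 65 mm tall; point on its axis half-way up, 32.5 mm over its underside. Body 30 mm diameter to 40 mm up, neck 16 mm diameter from 40 to 55 mm, head 24 mm diameter from 55 to 65 mm. The neck and head tell it from the other cup. Robot fingers must not touch it.
- cup_neck (a point): On the cup's axis, 47 mm above its underside, where the middle of the jaws belongs. With the stop on the head the jaws lie 41 to 53 mm above the underside; 2 mm higher they foul the head.
- heater: Heating block, fixed, left; origin at the middle of its underside. White base 190 x 230 mm, with a raised aluminium block 90 x 190 mm, top 90 mm above the table; three wells 33.5 mm wide, 25 mm deep in a row along its y at -55, 0, +55 mm. The two cups stand in the outer wells, either way round.
- stand: Grey stand of the tweezers, fixed, near the middle; origin at the middle of its underside. Pocket 30 x 68 mm, walls 5 mm, floor 45 mm and rim 62 mm above the table, long side along its y. The tweezers stand on its floor, their y along its y, and can open fully in it.
- socket (a point): Centre of the socket's mouth in the aluminium deck (140 x 140 mm) of the red mill on the right, fixed, 100 mm above the table; z up. Bore 33.5 mm wide, 2 mm chamfer. From here the mill reaches 110 mm either way in its x, 75 mm to its +y, 165 mm to its -y; its open lid stands up from 145 mm off at the -y side, to 290 mm above the table.
- seat (a joint): Sliding rubber floor in the socket, 31 mm wide, travel in m: 0 up, 0.008 fully home on a hard stop. The mill's stop is set to a different depth each time: the floor when up lies 14 to 22 mm below the mouth, when home 22 to 30 mm below. It starts between 0 and 0.002, slides down only when pressed with about 6 N and stays where it is left. Home means 0.0068 or more.
- mill: The red mill; origin 100 mm straight below the socket's mouth.
- cup: The grinding cup again; origin at the middle of its underside.
- tweezers: The tweezers again; origin on their axis at the bottom of the jaws.
- plain_cup: bystander: plain straight steel cup, 30 mm diameter, 50 mm tall, no neck, standing in another well of the heating block
- tip_box: bystander: open clear plastic tip box 85 x 120 x 50 mm, at the middle far side
- bottle_a: bystander: amber bottle with blue cap, 70 mm diameter, 150 mm tall, far left
- beaker: bystander: glass beaker 70 mm wide, 85 mm tall, far side
- jar: bystander: small white jar 56 mm wide, 70 mm tall, near left
- spatula: bystander: steel spatula 180 mm long lying near right
Mind the look-alikes: they are no part of the job. What is shaped like the tweezers but orange, purple or yellow is not meant.

How it is judged:
On the way, in this order (a step that is already met when the one before it is completed fails the run):
1. the tweezers grip the cup by its neck, their stop on its head, while it still stands in its well (value of joint jaw_a between 0.0015 and 0.0048 m and distance between tweezers_jaws and cup_neck below 0.004 m and distance of cup_mid from where it was at the start of the episode below 0.006 m), for 0.2 s.
2. the cup is lifted clear by the tweezers (value of joint jaw_a between 0.0015 and 0.0048 m and distance between tweezers_jaws and cup_neck below 0.004 m and height (world z) of cup_mid above 0.135 m and contact force between heater and cup below 0.05 N), for 0.1 s.
3. the cup is pressed firmly (over 8 N) against the fully lowered floor of the socket (value of joint jaw_a between 0.0015 and 0.0048 m and distance between tweezers_jaws and cup_neck below 0.004 m and value of joint seat above 0.0068 m and contact force between cup and mill above 8 N), for 0.2 s.
At the end, for the whole second after the job is handed in: The cup stands upright (within 4.5 degrees) in the mill's socket, centred within 4 mm, down on the sliding floor, which is at least 6.8 mm down; the tweezers are clamped on its neck (within 4 mm of their place), upright, all at rest and released (value of joint jaw_a between 0.0015 and 0.0048 m and distance between tweezers_jaws and cup_neck below 0.004 m and value of joint seat above 0.0068 m and horizontal distance between cup_mid and socket below 0.004 m and z of cup_mid in the frame of socket below 0.0115 m and angle between cup_mid's own z axis and vertical below 0.08 rad and angle between tweezers_grip's own z axis and vertical below 0.15 rad and linear speed of each of cup, tweezers below 0.01 m/s); the robot touches nothing.
It fails at once if the robot's fingers or arm touch the sterile cup (contact force between any of the fingers, the arm and cup above 0.5 N).
It fails at once if the cup is pressed into the mill with more than 28 N (contact force between cup and mill above 28 N).
It fails at once if the cup is pressed into the heating block with more than 28 N (contact force between cup and heater above 28 N).
It fails at once if another thing is moved by more than 20 mm (distance of any of plain_cup, tip_box, bottle_a, beaker, jar, spatula from where it was at the start of the episode above 0.02 m).
It also fails if it takes over 69 s, if anything falls off the work surface, if the arm or the gripper's body presses on something with over 40 N, if the wrist force passes 120 N, or if a joint passes its speed limit or range.

## Working session

There is one attempt and no reset: what is moved stays moved. The work goes in short steps, Python scripts to look and compute and a shell command to move; the robot and the scene stay as the last step left them, time stands still between calls to the robot, and variables do not carry over. Pictures are saved under pics/ and viewed, at most 10 in all, crops included, and the job is handed in when it is done.

```bash
mkdir -p pics
cat > h.py <<'E'
import numpy as np, cv2, sys
sys.path.insert(0,'.')
from plant import sensors, cams, arm
def info(n):
    c=cams.camera_info(n); return np.array(c["camera_matrix"]),np.array(c["dist_coeffs"]),np.array(c["R"]),np.array(c["t"])
def ray(n,uv):
    K,d,R,t=info(n); p=cv2.undistortPoints(np.array([[uv]],float),K,d)[0,0]
    v=R.T@np.array([p[0],p[1],1]); return -R.T@t, v/np.linalg.norm(v)
def onz(n,uv,z):
    c,v=ray(n,uv); return c+v*(z-c[2])/v[2]
def proj(n,X):
    K,d,R,t=info(n); return cv2.projectPoints(np.array(X,float).reshape(-1,3),cv2.Rodrigues(R)[0],t,K,d)[0].reshape(-1,2)
def shot(n,f):
    im=cv2.cvtColor(cams.get_image(n),cv2.COLOR_RGB2BGR); cv2.imwrite(f'pics/{f}.png',im); return im
E
python3 - <<'E'
from h import *
for n in("scene","top"):
    shot(n,n+"0"); c,_=ray(n,(320,240)); print(n,c,_,info(n)[0][0,0])
print(sensors.observe())
E
```

```text
scene [1.08057158 0.18291078 0.81993859] [-0.6105182  -0.12758393 -0.78165841] 453.8053631846887
top [0.38045346 0.03571422 1.23893289] [ 0.11228881  0.01190113 -0.99360434] 570.6734713777213
{'time': 0.1, 'q': array([ 1.3350979 ,  0.32174877, -0.07010973,  1.45154772,  0.02263528,
        1.37077932, -0.05691003]), 'dq': array([-0.00155176, -0.00280762, -0.0002549 , -0.00226548,  0.00141737,
        0.0007551 ,  0.00140091]), 'joint_torque': array([-4.45777005e-04, -4.94876540e+01, -3.84045979e-01, -3.15207624e+01,
        1.30202222e-02,  7.48770777e-03,  2.78054785e-05]), 'eef_pos': array([ 0.1605651 , -0.62949679,  0.30293568]), 'tool_rot': array([-3.13990086e+00,  1.18512850e-04,  2.49847009e-01]), 'wrist_force': array([-0.18484776,  0.20335248,  0.05828595]), 'torque': array([-0.01954344,  0.07079787, -0.00618096]), 'grasp_force': 0.0, 'opening': 0.08551087907537958}
```

```bash
ls . plant* 2>/dev/null | head -30
```

```text
.:
h.py
pics
```

View pics/scene0.png

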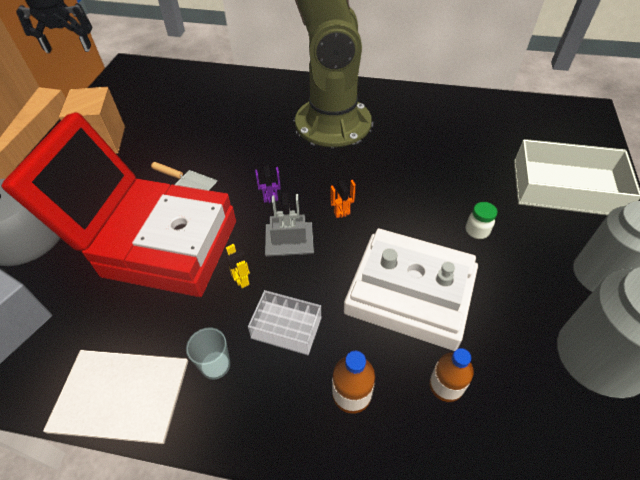

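View pics/top0.png

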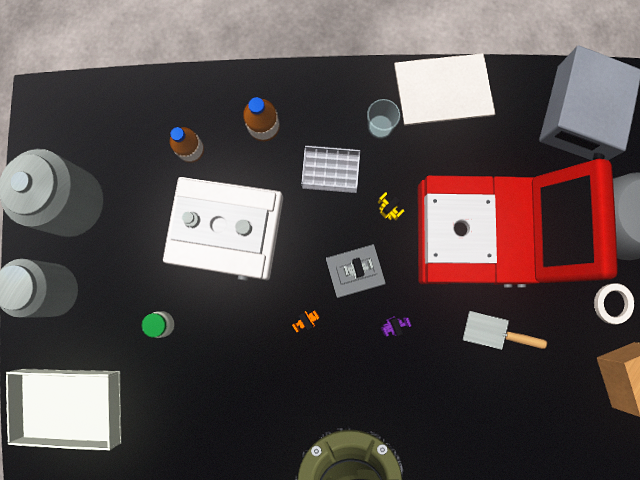

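The scene view shows the steel tweezers in the grey stand at scene (287,215) and top (356,267). The orange (342,198), purple (268,185) and yellow (240,272) ones are look-alikes. There are two cups on the heater: scene (447,272) = top (190,218), which appears necked, and scene (390,258) = top (244,228), which is plain. The socket is at top (461,228). I'll confirm these in one enlarged crop.

Run:
```python
from h import *
s=cv2.imread('pics/scene0.png');t=cv2.imread('pics/top0.png')
def c(im,x,y,w=100,h=75): return cv2.resize(im[y-h//2:y-h//2+h,x-w//2:x-w//2+w],(400,300),interpolation=cv2.INTER_CUBIC)
cv2.imwrite('pics/crop.png',np.vstack([np.hstack([c(s,287,222),c(t,355,268)]),np.hstack([c(s,420,265),c(t,218,225)])]))
```

```text
(no output)
```

View pics/crop.png

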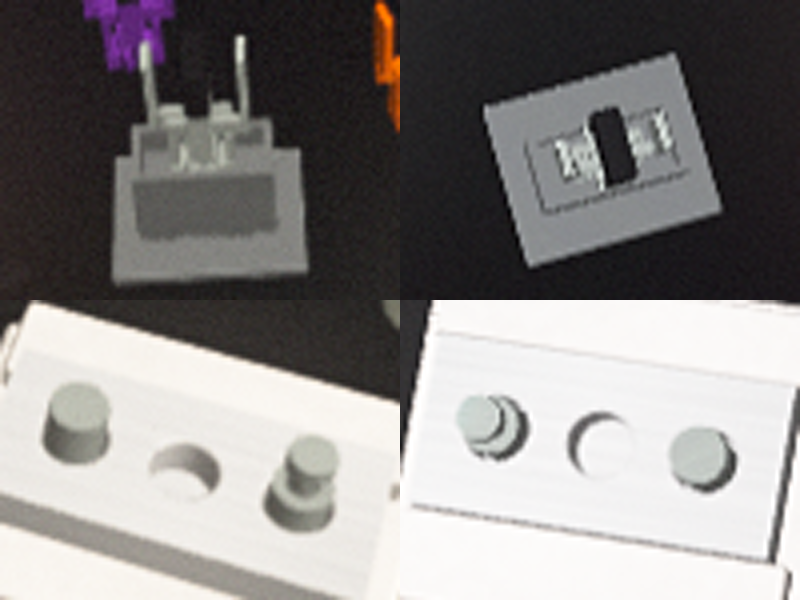

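The crop confirms the necked cup at top (190,218), with head, neck and body visible. The cup at (244,228) is plain. The steel tweezers have their black grip at top (358,268), with plate tips at scene (273,196) and (297,195). Next I measure.

Run:
```python
from h import *
t=cv2.imread('pics/top0.png').astype(int); hsv=cv2.cvtColor(t.astype(np.uint8),cv2.COLOR_BGR2HSV); g=cv2.cvtColor(t.astype(np.uint8),cv2.COLOR_BGR2GRAY)
def big(m,near=None):
    cs,_=cv2.findContours(m.astype(np.uint8),cv2.RETR_EXTERNAL,cv2.CHAIN_APPROX_NONE)
    return max(cs,key=cv2.contourArea)
def roi(m,x0,x1,y0,y1):
    o=np.zeros_like(m); o[y0:y1,x0:x1]=m[y0:y1,x0:x1]; return o
# stand
m=roi((g>60),318,392,236,304); c=big(m); r=cv2.minAreaRect(c); print('stand',r)
b=cv2.boxPoints(r); 
for z in (0.0,0.01,.045): print(z,[np.round(onz('top',p,z)[:2],4).tolist() for p in b])
# black grip inside
m=roi((g<45),345,372,252,284); m&= cv2.drawContours(np.zeros_like(g),[c],-1,1,-1)>0
c=big(m); r=cv2.minAreaRect(c); print('grip',r,onz('top',r[0],.139)); b=cv2.boxPoints(r); print([np.round(onz('top',p,.139)[:2],4).tolist() for p in b])
# cup head
print(t[212:225:2,180:202:2].sum(2)//3)
m=roi((g<70),440,485,205,250); c=big(m); print('sock',cv2.minEnclosingCircle(c),cv2.fitEllipse(c)); print(onz('top',cv2.fitEllipse(c)[0],.1))
# deck
m=roi((hsv[:,:,1]<60)&(g>120),420,505,185,270); r=cv2.minAreaRect(big(m)); print('deck',r,onz('top',r[0],.1)); print([np.round(onz('top',p,.1)[:2],4).tolist() for p in cv2.boxPoints(r)])
```

```text
stand ((355.2169494628906, 270.5093994140625), (42.03232955932617, 50.96076965332031), 74.05460357666016)
0.0 [[0.4823, 0.0407], [0.5102, -0.067], [0.4216, -0.0891], [0.3941, 0.0179]]
0.01 [[0.4815, 0.0407], [0.5092, -0.0661], [0.4212, -0.088], [0.394, 0.018]]
0.045 [[0.4786, 0.0405], [0.5055, -0.0632], [0.4201, -0.0845], [0.3936, 0.0185]]
grip ((357.99053955078125, 267.21697998046875), (17.994230270385742, 7.554830074310303), 74.05460357666016) [ 0.45010791 -0.02309698  0.139     ]
[[0.4651, -0.0118], [0.4688, -0.0259], [0.4351, -0.0344], [0.4315, -0.0203]]
[[241 242 230 205 208 163 188 163 232 244 245]
 [243 238 206 208 206 201 146 205 128 231 245]
 [243 219 206 209 207 207 214 175 207  77 247]
 [244 219 211 210 208 206 208 153 205  71 213]
 [245 239 206 207 206 210  88 189 201  76 191]
 [242 244 199 186 179 126 165 203 174  76 242]
 [245 244 237 193 208 205 206 185  78 124 246]]
sock ((460.0806579589844, 228.66128540039062), 6.978771686553955) ((460.24749755859375, 228.41622924804688), (11.225510597229004, 13.525755882263184), 151.77574157714844)
[ 0.52542542 -0.23498241  0.1       ]
deck ((460.0, 228.0), (68.0, 72.0), 90.0) [ 0.52628676 -0.23452043  0.1       ]
[[0.5978, -0.1644], [0.5947, -0.3138], [0.4553, -0.305], [0.4595, -0.1579]]
```

Run:
```python
from h import *
# triangulate plate tips, heads
def tri(a,b):
    c1,v1=ray('scene',a);c2,v2=ray('top',b)
    A=np.stack([v1,-v2],1); s=np.linalg.lstsq(A,c2-c1,rcond=None)[0]; p=c1+v1*s[0];q=c2+v2*s[1]; return (p+q)/2,np.linalg.norm(p-q)
s=cv2.imread('pics/scene0.png');t=cv2.imread('pics/top0.png')
for n,im,(x0,x1,y0,y1) in (('s',s,(432,462,254,290)),('t',t,(178,204,206,232))):
    c=cv2.resize(im[y0:y1,x0:x1],None,fx=8,fy=8,interpolation=cv2.INTER_CUBIC); cv2.imwrite(f'pics/c{n}.png',c)
a=cv2.imread('pics/cs.png');b=cv2.imread('pics/ct.png')
c=cv2.resize(t[252:284,336:376],None,fx=8,fy=8,interpolation=cv2.INTER_CUBIC)
H=max(a.shape[0],b.shape[0],c.shape[0])
p=lambda i:cv2.copyMakeBorder(i,0,H-i.shape[0],0,0,cv2.BORDER_CONSTANT)
o=np.hstack([p(a),p(b),p(c)]);print(o.shape); cv2.imwrite('pics/cc.png',o)
print(tri((273.2,195.5),(345,270)),tri((297.2,194.5),(370,264)))
```

```text
(288, 768, 3)
(array([ 0.45204627, -0.02057891,  0.14795473]), np.float64(0.04804385656802299)) (array([ 0.4502113 , -0.02081957,  0.14909806]), np.float64(0.050509406799652656))
```

View pics/cc.png

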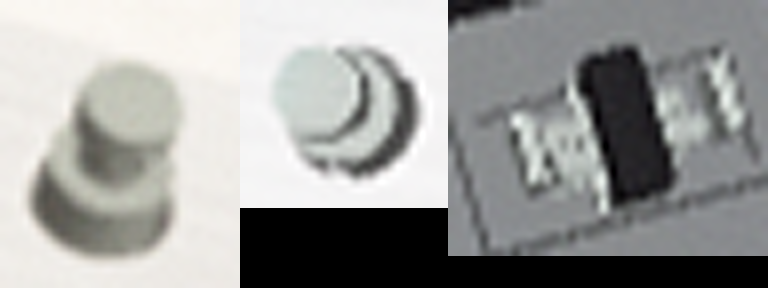

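The crop shows the head of the necked cup at top (187.3,216.9) and scene (447.7,265.1), and the grip's black top at top (357.8,267.3). My plate tip pairing was swapped between the views, so I'm redoing the triangulation.

```bash
cat >> h.py <<'E'
def tri(a,b):
    c1,v1=ray('scene',a);c2,v2=ray('top',b)
    A=np.stack([v1,-v2],1); s=np.linalg.lstsq(A,c2-c1,rcond=None)[0]; p=c1+v1*s[0];q=c2+v2*s[1]; return np.round((p+q)/2,4),round(np.linalg.norm(p-q),4)
E
python3 - <<'E'
from h import *
# top plate outer tips from crop cc: left ~(520,150)x [448 off], right ~(735,88)
f=lambda x,y:((x-448+.5)/8-.5+336,(y+.5)/8-.5+252)
L,R=f(522,150),f(732,88); print(L,R)
P=lambda x,y:((x+.5)/4-.5+237,(y+.5)/4-.5+185)
sl,sr=P(147,42),P(240,38)
print(tri(sl,R),tri(sr,L)); print(onz('top',L,.139),onz('top',R,.139),onz('scene',sl,.139),onz('scene',sr,.139))
print('head',tri((447.7,265.1),(187.3,216.9)),onz('scene',(447.7,265.1),.13),onz('top',(187.3,216.9),.13))
s=cv2.imread('pics/scene0.png'); hs=cv2.cvtColor(s,cv2.COLOR_BGR2HSV); g=cv2.cvtColor(s,cv2.COLOR_BGR2GRAY)
# deck + socket in scene
m=np.zeros_like(g); m[185:270,125:235]=((hs[:,:,1]<60)&(g>120))[185:270,125:235]
cs,_=cv2.findContours(m,cv2.RETR_CCOMP,cv2.CHAIN_APPROX_NONE); 
for c in cs:
    if cv2.contourArea(c)>40: e=cv2.fitEllipse(c); print('scene',cv2.contourArea(c),e,onz('scene',e[0],.1))
t=cv2.imread('pics/top0.png'); hs=cv2.cvtColor(t,cv2.COLOR_BGR2HSV); g=cv2.cvtColor(t,cv2.COLOR_BGR2GRAY)
m=np.zeros_like(g); m[185:270,420:505]=((hs[:,:,1]<60)&(g>150))[185:270,420:505]
cs,_=cv2.findContours(m,cv2.RETR_CCOMP,cv2.CHAIN_APPROX_NONE)
for c in cs:
    if cv2.contourArea(c)>40: e=cv2.fitEllipse(c); print('top',cv2.contourArea(c),e,onz('top',e[0],.1))
E
```

```text
(344.8125, 270.3125) (371.0625, 262.5625)
(array([ 0.4573, -0.0459,  0.1478]), np.float64(0.0042)) (array([0.4444, 0.0026, 0.1466]), np.float64(0.0003))
[0.44477871 0.00246965 0.139     ] [ 0.45844812 -0.04860263  0.139     ] [ 0.44873031 -0.04680437  0.139     ] [4.37206835e-01 3.70317508e-04 1.39000000e-01]
head (array([0.5584, 0.3128, 0.1315]), np.float64(0.0015)) [0.55712214 0.313804   0.13      ] [0.55867048 0.31234261 0.13      ]
scene 3782.5 ((181.50946044921875, 227.15380859375), (62.79615783691406, 86.5330810546875), 86.76121520996094) [ 0.53705986 -0.22541009  0.1       ]
scene 53.5 ((179.6900177001953, 226.2628936767578), (5.370031356811523, 13.213942527770996), 68.50420379638672) [ 0.5354425  -0.23008515  0.1       ]
scene 65.0 ((207.16163635253906, 186.87899780273438), (3.795485258102417, 44.89189147949219), 93.46278381347656) [ 0.41433115 -0.21320441  0.1       ]
top 4736.0 ((460.0269775390625, 228.4115447998047), (79.63801574707031, 82.90205383300781), 104.50530242919922) [ 0.52544632 -0.23452966  0.1       ]
top 215.0 ((460.9134216308594, 227.50430297851562), (16.171964645385742, 17.16580581665039), 7.461024284362793) [ 0.52725075 -0.23645436  0.1       ]
```

The numbers agree: tweezers axis (0.451,-0.0235) with yaw 0.252, cup (0.558,0.313) with its head top measured at 0.1315 (expected 0.130), and socket about (0.526,-0.236). The start yaw of 0.25 already lines up with the plates, so I can move.

```bash
python3 -m pendant '{"twist":[[0,0,0],[0,0,0],[0,0,0],[0,0,0],[0,0,0]],"delta_pos":[[0.014,0.023,0],[0.014,0.023,0],[0.014,0.023,0],[0.014,0.023,0],[0.014,0.023,0]],"grip":[1,1,1,1,1]}' 30 && python3 -m pendant '{"twist":[[0,0,0],[0,0,0],[0,0,0],[0,0,0],[0,0,0]],"delta_pos":[[0.014,0.023,0],[0.014,0.023,0],[0.014,0.023,0],[0.014,0.023,0],[0.014,0.023,0]],"grip":[1,1,1,1,1]}'
```

```text
time: 0.6
eef_pos: [0.2311, -0.5136, 0.3034]
tool_rot: [-3.141, 0.0, 0.25]
wrist_force: [-0.5, -0.1, 0.6]
opening: 0.0851
grasp_force: 0.0
time: 1.1
eef_pos: [0.301, -0.3987, 0.3036]
tool_rot: [-3.141, 0.0, 0.25]
wrist_force: [0.2, 0.0, 0.7]
opening: 0.0853
grasp_force: 0.0
```

```bash
python3 -m pendant '{"twist":[[0,0,0],[0,0,0],[0,0,0],[0,0,0],[0,0,0]],"delta_pos":[[0.02,0.04,0],[0.02,0.04,0],[0.02,0.04,0],[0.02,0.04,0],[0.02,0.04,0]],"grip":[1,1,1,1,1]}' && python3 -m pendant '{"twist":[[0,0,0],[0,0,0],[0,0,0],[0,0,0],[0,0,0]],"delta_pos":[[0.01,0.035,0],[0.01,0.035,0],[0.01,0.035,-0.01],[0.01,0.035,-0.02],[0.01,0.035,-0.02]],"grip":[1,1,1,1,1]}'
python3 - <<'E'
from h import *
shot('scene','s1');o=sensors.observe();print(o['q'])
im=cv2.imread('pics/s1.png')[120:270,180:380]; cv2.imwrite('pics/s1c.png',cv2.resize(im,(800,600),interpolation=cv2.INTER_CUBIC))
E
```

```text
time: 1.6
eef_pos: [0.4009, -0.198, 0.3037]
tool_rot: [3.141, 0.0, 0.25]
wrist_force: [1.0, -0.1, 0.9]
opening: 0.0858
grasp_force: 0.0
time: 2.1
eef_pos: [0.4508, -0.0234, 0.2535]
tool_rot: [3.14, -0.001, 0.25]
wrist_force: [1.0, -0.1, -0.3]
opening: 0.0851
grasp_force: 0.0
[ 0.74516588 -0.05508094 -0.73275023  1.96848831 -0.04387533  1.21706497
 -1.2850389 ]
```

View pics/s1c.png

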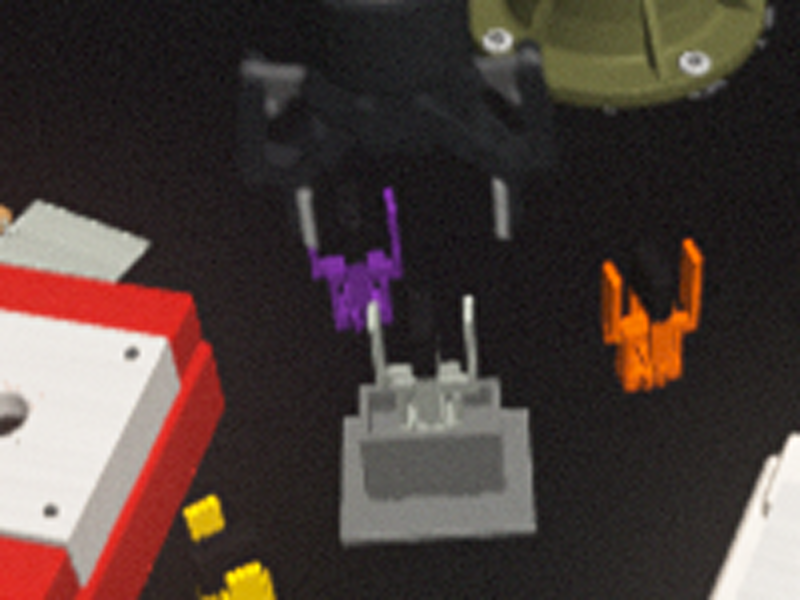

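The pads at crop (305,215) and (502,208) straddle the steel tweezers' plates at crop (375,340) and (468,325). I'll check the projection offset before going down.

Run:
```python
from h import *
f=lambda X:(proj('scene',X)-[180,120])*4
u=np.array([-np.sin(.252),np.cos(.252),0])
for h in (.215,.2):
  c=np.array([.4508,-.0234,h]); print('pad',f([c-u*.0425,c+u*.0425]))
c=np.array([.451,-.0235,.139]); print('plates exp',f([c-u*.0245,c+u*.0245]))
x=np.array([u[1],-u[0],0]); print(f([c-u*.0245+x*.009,c+u*.0245+x*.009,c-u*.0245-x*.009]))
```

```text
pad [[317.13448013 204.60202254]
 [491.82628668 195.75931652]]
pad [[320.68865824 227.22759028]
 [493.07115229 218.44988687]]
plates exp [[368.63535874 311.83484528]
 [462.95308566 306.92437287]]
[[368.54836351 324.43349574]
 [463.42650254 319.47842787]
 [368.72100786 299.38395749]]
```

```bash
python3 -m pendant '{"twist":[[0,0,0],[0,0,0],[0,0,0],[0,0,0],[0,0,0]],"delta_pos":[[0,0.002,-0.02],[0,0,-0.02],[0,0,-0.02],[0,0,-0.015],[0,0,-0.01]],"grip":[1,1,1,1,1]}' 30 && python3 -m pendant '{"twist":[[0,0,0],[0,0,0],[0,0,0],[0,0,0],[0,0,0]],"delta_pos":[[0,0,0],[0,0,0],[0,0,0],[0,0,0],[0,0,0]],"grip":[0.6,0.4,0.3,0.2,0.1]}' 30 && python3 -m pendant '{"twist":[[0,0,0],[0,0,0],[0,0,0],[0,0,0],[0,0,0]],"delta_pos":[[0,0,0],[0,0,0],[0,0,0],[0,0,0],[0,0,0]],"grip":[0,-0.2,-0.4,-0.6,-1]}' 30 && python3 -m pendant '{"twist":[[0,0,0],[0,0,0],[0,0,0],[0,0,0],[0,0,0]],"delta_pos":[[0,0,0],[0,0,0],[0,0,0],[0,0,0],[0,0,0]],"grip":[-1,-1,-1,-1,-1]}' 30
```

```text
time: 2.65
eef_pos: [0.4498, -0.023, 0.1676]
tool_rot: [-3.141, 0.002, 0.25]
wrist_force: [0.1, 0.4, 0.5]
opening: 0.0851
grasp_force: 0.0
time: 3.15
eef_pos: [0.4516, -0.0213, 0.1707]
tool_rot: [-3.141, -0.002, 0.25]
wrist_force: [-2.3, 4.6, 8.0]
opening: 0.0476
grasp_force: 10.7
time: 3.65
eef_pos: [0.453, -0.0197, 0.1722]
tool_rot: [-3.14, -0.005, 0.252]
wrist_force: [-3.0, 7.8, 16.6]
opening: 0.0272
grasp_force: 29.4
time: 4.15
eef_pos: [0.453, -0.0197, 0.1722]
tool_rot: [-3.14, -0.005, 0.252]
wrist_force: [-3.0, 7.4, 16.5]
opening: 0.0272
grasp_force: 29.4
```

```bash
python3 -m pendant '{"twist":[[0,0,0],[0,0,0],[0,0,0],[0,0,0],[0,0,0]],"delta_pos":[[0,0,0.01],[0,0,0.02],[0,0,0.03],[0,0,0.03],[0,0,0.03]],"grip":[-1,-1,-1,-1,-1]}' && python3 -m pendant '{"twist":[[0,0,0],[0,0,0],[0,0,0],[0,0,0],[0,0,0]],"delta_pos":[[0,0,0.01],[0,0,0],[0,0,0],[0,0,0],[0,0,0]],"grip":[-1,-1,-1,-1,-1]}'
python3 - <<'E'
from h import *
a=shot('scene','s2');b=shot('top','t2')
f=lambda i,x,y:cv2.resize(i[y:y+100,x:x+80],(400,500),interpolation=cv2.INTER_CUBIC)
cv2.imwrite('pics/s2c.png',np.hstack([f(a,250,110),f(b,320,210)]))
o=sensors.observe();print(o['eef_pos'],o['tool_rot'],o['wrist_force'],o['torque'])
E
```

```text
time: 4.65
eef_pos: [0.4503, -0.0232, 0.2904]
tool_rot: [3.141, 0.0, 0.249]
wrist_force: [0.4, -0.3, -1.7]
opening: 0.0268
grasp_force: 31.2
time: 5.15
eef_pos: [0.45, -0.0228, 0.2976]
tool_rot: [-3.14, 0.002, 0.25]
wrist_force: [-0.2, -0.1, -0.8]
opening: 0.0268
grasp_force: 31.2
[ 0.45032794 -0.02282316  0.29807766] [-3.14066771e+00  1.37538993e-03  2.49870123e-01] [-0.22739801 -0.7579648  -1.37764437] [ 0.01835857 -0.02785042 -0.0443848 ]
```

View pics/s2c.png

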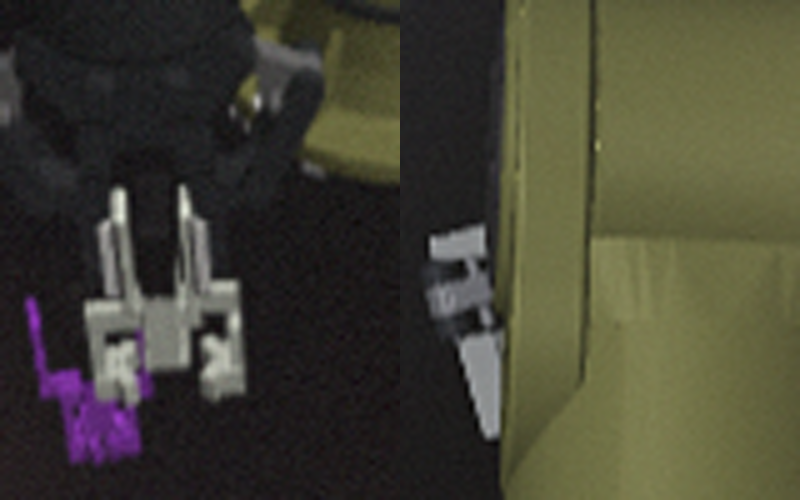

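Both pads hold the plates centrally, the jaws are open at crop (125,390) and (225,385), and the stop is visible at (165,340). I carry them over the cup.

```bash
python3 -m pendant '{"twist":[[0,0,0],[0,0,0],[0,0,0],[0,0,0],[0,0,0]],"delta_pos":[[0.0108,0.0336,0],[0.0108,0.0336,0],[0.0108,0.0336,0],[0.0108,0.0336,0],[0.0108,0.0336,0]],"grip":[-1,-1,-1,-1,-1]}' && python3 -m pendant '{"twist":[[0,0,0],[0,0,0],[0,0,0],[0,0,0],[0,0,0]],"delta_pos":[[0.0108,0.0336,0],[0.0108,0.0336,0],[0.0108,0.0336,0],[0.0108,0.0336,0],[0.0108,0.0336,0]],"grip":[-1,-1,-1,-1,-1]}' && python3 -m pendant '{"twist":[[0,0,0],[0,0,0],[0,0,0],[0,0,0],[0,0,0]],"delta_pos":[[0,0,-0.01],[0,0,-0.01],[0,0,-0.005],[0,0,0],[0,0,0]],"grip":[-1,-1,-1,-1,-1]}'
python3 - <<'E'
from h import *
a=shot('scene','s3');b=shot('top','t3')
o=sensors.observe();p=o['eef_pos'];print(p,o['tool_rot'],o['q'])
f=lambda i,x,y:cv2.resize(i[y:y+100,x:x+66],(396,600),interpolation=cv2.INTER_CUBIC)
cv2.imwrite('pics/s3c.png',np.hstack([f(a,415,190),f(b,150,170)]))
u=np.array([-np.sin(.25),np.cos(.25),0]);x=np.array([u[1],-u[0],0]);c=np.array(p)
# stop outer corners (z 24..), plates tops, in scene crop px
g=lambda n,X,o:np.round((proj(n,X)-o)*6+2.5,0).tolist()
z=p[2]-.127
for name,dx,dy,dz in (('stop+x lower-y',.018,-.009,.024),('stop+x lower+y',.018,.009,.024),('plate top -y outer +x',.009,-.015,.094),('plate +y outer +x',.009,.015,.094),('jawbot -y outer',.013,-.03,0),('jawbot +y outer',.013,.03,0)):
    X=c+u*dy+x*dx; X[2]=z+dz; print(name,g('scene',X,[415,190]),g('top',X,[150,170]))
print('head',g('scene',[.558,.313,.13],[415,190]),g('top',[.558,.313,.13],[150,170]))
E
```

```text
time: 5.75
eef_pos: [0.5049, 0.1463, 0.2987]
tool_rot: [3.141, 0.0, 0.249]
wrist_force: [0.5, -0.6, -0.5]
opening: 0.0271
grasp_force: 31.2
time: 6.25
eef_pos: [0.5593, 0.3141, 0.2979]
tool_rot: [3.141, 0.001, 0.249]
wrist_force: [1.2, -0.2, -0.5]
opening: 0.0268
grasp_force: 31.2
time: 6.75
eef_pos: [0.5591, 0.3118, 0.2741]
tool_rot: [3.141, -0.0, 0.248]
wrist_force: [-0.1, -0.3, -0.8]
opening: 0.0265
grasp_force: 31.2
[0.55908292 0.31241732 0.27464155] [ 3.14117613e+00 -1.10681848e-03  2.48497606e-01] [ 0.13901754  0.46478972 -0.92667081  1.49271328  0.37535276  1.37013677
 -2.13343531]
stop+x lower-y [[207.0, 427.0]] [[208.0, 202.0]]
stop+x lower+y [[269.0, 424.0]] [[155.0, 217.0]]
plate top -y outer +x [[232.0, 251.0]] [[176.0, 184.0]]
plate +y outer +x [[341.0, 245.0]] [[82.0, 211.0]]
jawbot -y outer [[117.0, 464.0]] [[291.0, 212.0]]
jawbot +y outer [[316.0, 454.0]] [[117.0, 262.0]]
head [[196.0, 455.0]] [[224.0, 286.0]]
```

View pics/s3c.png

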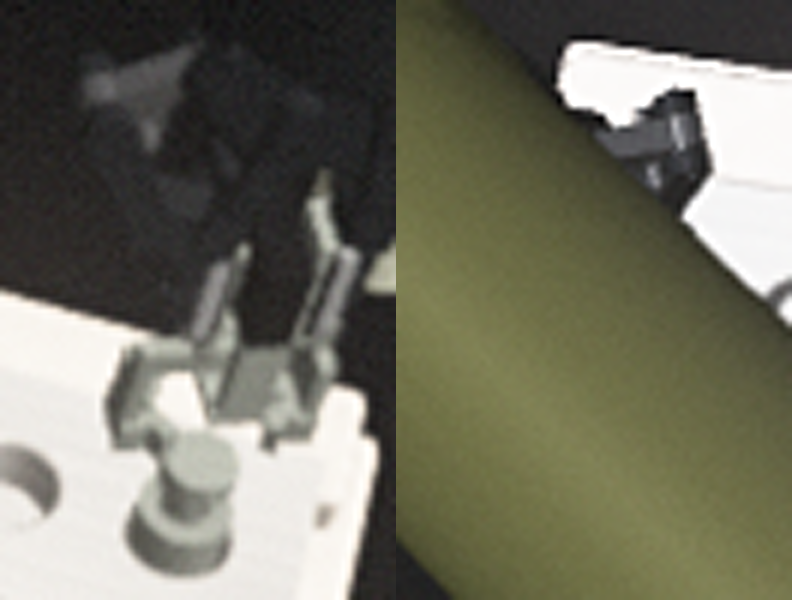

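The scene crop shows the cup head at (200,458) and the stop's lower front edge at about (210-280,419). The open jaws reach (112,445) and (312,440). The top view is blocked by the arm. I check the tweezers' offset from the tool by comparing predicted and seen stop edges in both scene pictures.

Run:
```python
from h import *
u=np.array([-np.sin(.25),np.cos(.25),0]);x=np.array([u[1],-u[0],0])
pts=dict(stopL=(.018,-.009,.024),stopR=(.018,.009,.024),stopmid=(.018,0,.024),plL_out=(.009,-.015,.094),plL_in=(.009,-.010,.094),plR_in=(.009,.010,.094),plLb_out=(-.009,-.015,.094),plRb=(-.009,.015,.094))
for n,p in (('s2',(.4503,-.0228,.298)),('s3',(.5591,.3122,.2744))):
    im=cv2.cvtColor(cv2.imread(f'pics/{n}.png'),cv2.COLOR_BGR2GRAY)
    print(n)
    for k,(dx,dy,dz) in pts.items():
        X=np.array(p)+u*dy+x*dx; X[2]=p[2]-.127+dz; print(k,np.round(proj('scene',X)[0],1),end=' ')
    X=np.array(p)+x*.018; X[2]=p[2]-.103; q=np.round(proj('scene',X)[0]).astype(int)
    d=(proj('scene',X+x*.001)-proj('scene',X))[0]; e=(proj('scene',X+[0,0,.001])-proj('scene',X))[0]; f=(proj('scene',X+u*.001)-proj('scene',X))[0]
    print('\nper mm x,z,y',d,e,f)
    print('rows',q[1]-14,'cols',q[0]-9); print(im[q[1]-14:q[1]+10,q[0]-9:q[0]+12])
```

```text
s2
stopL [277.8 184. ] stopR [287.  183.6] stopmid [282.4 183.8] plL_out [271.3 153.5] plL_in [274.  153.3] plR_in [284.8 152.8] plLb_out [271.4 147.1] plRb [287.4 146.3] 
per mm x,z,y [0.00357853 0.35963668] [-0.03918922 -0.36865812] [ 0.51093905 -0.02551732]
rows 170 cols 273
[[141 113 118 141 151 134 106 110 120 113 108 110 145 172 137 127 138 124
  120 120 124]
 [174 131 117 130 159 131 122 121 128 127 123 121 140 160 122 128 134 115
  121 118 118]
 [145 118 109 115 134 115 124 128 127 130 126 124 130 137 117 129 126  83
   76  77  75]
 [124 121 118 111 118  96 120 127 126 128 121 123 132 129 122 124 124  65
   32  28  29]
 [121 118 124 124 123  95 124 122 127 123 128 122 134 124 121 119 121  71
   34  19  25]
 [108 105  98 103 102  94 125 123 131 128 120 118 127 137 123  85  77  50
   25  21  17]
 [ 60  58  62  61  67  84 132 125 123 127 124 123 121 152 124  47  24  28
   41  54  28]
 [ 25  49  54  46  52  80 129 126 122 126 121 122 126 149 126  45  25  81
  140 146  91]
 [ 43 113 143 138  88  83 115 125 123 126 128 123 124 144 134  47  36 114
  178 185 156]
 [129 167 182 166  9
[... 3031 characters left out ...]
0 195 190 193 199 211 228 237 240 241 240 175 102 104 165 178
  172 175 177]
 [197 191 193 194 195 193 193 192 205 233 238 238 231 169 119 126 210 234
  233 232 234]
 [196 193 196 197 195 195 196 194 201 224 237 240 235 220 190 178 226 241
  242 243 243]
 [195 194 197 192 196 197 194 198 197 216 233 239 239 241 236 228 234 240
  238 237 238]
 [196 193 194 194 191 192 191 196 196 208 233 238 238 237 239 239 237 239
  239 238 239]
 [193 193 192 194 196 196 195 193 193 204 232 237 238 237 238 238 238 239
  239 239 238]
 [186 192 195 190 195 197 197 198 199 214 233 236 236 237 238 238 237 236
  238 238 238]
 [159 184 193 192 195 191 193 192 186 221 237 237 236 237 237 237 238 238
  236 238 236]]
```

Offsets agree within about 1 mm, so I lower gently, checking force.

```bash
python3 -m pendant '{"twist":[[0,0,0],[0,0,0],[0,0,0],[0,0,0],[0,0,0]],"delta_pos":[[0.0005,0,-0.006],[0,0,-0.005],[0,0,-0.002],[0,0,-0.002],[0,0,-0.002]],"grip":[-1,-1,-1,-1,-1]}' && python3 -m pendant '{"twist":[[0,0,0],[0,0,0],[0,0,0],[0,0,0],[0,0,0]],"delta_pos":[[0,0,-0.001],[0,0,-0.001],[0,0,-0.001],[0,0,-0.001],[0,0,-0.001]],"grip":[-1,-1,-1,-1,-1]}'
```

```text
time: 7.35
eef_pos: [0.5591, 0.3132, 0.2567]
tool_rot: [3.142, 0.0, 0.25]
wrist_force: [-0.0, -0.4, -0.8]
opening: 0.0268
grasp_force: 31.2
time: 7.85
eef_pos: [0.5592, 0.3132, 0.2519]
tool_rot: [3.142, -0.0, 0.25]
wrist_force: [-0.9, 0.9, -2.3]
opening: 0.0269
grasp_force: 31.2
```

```bash
python3 -m pendant '{"twist":[[0,0,0],[0,0,0],[0,0,0],[0,0,0],[0,0,0]],"delta_pos":[[0,0,-0.001],[0,0,-0.001],[0,0,-0.001],[0,0,-0.001],[0,0,-0.001]],"grip":[-1,-1,-1,-1,-1]}' && python3 -m pendant '{"twist":[[0,0,0],[0,0,0],[0,0,0],[0,0,0],[0,0,0]],"delta_pos":[[0,0,-0.001],[0,0,-0.001],[0,0,-0.001],[0,0,-0.001],[0,0,-0.001]],"grip":[-1,-1,-1,-1,-1]}'
```

```text
time: 8.35
eef_pos: [0.5592, 0.3132, 0.2469]
tool_rot: [3.142, 0.0, 0.25]
wrist_force: [-0.3, 0.3, -1.3]
opening: 0.0267
grasp_force: 31.2
time: 8.85
eef_pos: [0.5592, 0.3132, 0.2419]
tool_rot: [3.142, 0.0, 0.25]
wrist_force: [0.1, -0.2, -1.5]
opening: 0.0266
grasp_force: 31.2
```

```bash
python3 -m pendant '{"twist":[[0,0,0],[0,0,0],[0,0,0],[0,0,0],[0,0,0]],"delta_pos":[[0,0,-0.001],[0,0,-0.001],[0,0,-0.001],[0,0,-0.001],[0,0,-0.001]],"grip":[-1,-1,-1,-1,-1]}' && python3 -m pendant '{"twist":[[0,0,0],[0,0,0],[0,0,0],[0,0,0],[0,0,0]],"delta_pos":[[0,0,-0.001],[0,0,-0.0005],[0,0,-0.0005],[0,0,-0.0005],[0,0,0]],"grip":[-1,-1,-1,-1,-1]}'
```

```text
time: 9.35
eef_pos: [0.5592, 0.3132, 0.2369]
tool_rot: [3.142, 0.0, 0.25]
wrist_force: [0.3, -0.1, -1.2]
opening: 0.0268
grasp_force: 31.2
time: 9.85
eef_pos: [0.5591, 0.3131, 0.2344]
tool_rot: [3.141, 0.0, 0.25]
wrist_force: [-0.5, -0.3, -1.4]
opening: 0.0267
grasp_force: 31.2
```

```bash
python3 -m pendant '{"twist":[[0,0,0],[0,0,0],[0,0,0],[0,0,0],[0,0,0]],"delta_pos":[[0,0,-0.0005],[0,0,-0.0005],[0,0,-0.0005],[0,0,-0.0005],[0,0,0]],"grip":[-1,-1,-1,-1,-1]}'
```

```text
time: 10.35
eef_pos: [0.5595, 0.3134, 0.2333]
tool_rot: [-3.142, -0.001, 0.25]
wrist_force: [-0.2, -0.7, 3.4]
opening: 0.0266
grasp_force: 32.3
```

The stop touches at TCP z 0.2333, as predicted (0.233). The pads swing back as they open, so I add a little preload and follow down while opening.

```bash
python3 -m pendant '{"twist":[[0,0,0],[0,0,0],[0,0,0],[0,0,0],[0,0,0]],"delta_pos":[[0,0,-0.0005],[0,0,-0.0005],[0,0,-0.0005],[0,0,0],[0,0,0]],"grip":[-1,-1,-1,-1,-1]}' && python3 -m pendant '{"twist":[[0,0,0],[0,0,0],[0,0,0],[0,0,0],[0,0,0]],"delta_pos":[[0,0,-0.0004],[0,0,-0.0006],[0,0,-0.0006],[0,0,-0.0004],[0,0,0]],"grip":[-0.28,-0.18,-0.08,0.0,0.08]}'
```

```text
time: 10.85
eef_pos: [0.5598, 0.3136, 0.2333]
tool_rot: [3.142, -0.003, 0.25]
wrist_force: [-1.4, -2.1, 10.7]
opening: 0.0266
grasp_force: 33.4
time: 11.35
eef_pos: [0.5597, 0.3138, 0.2305]
tool_rot: [-3.141, -0.003, 0.25]
wrist_force: [-0.7, -0.4, 7.1]
opening: 0.0462
grasp_force: 7.9
```

```bash
python3 -m pendant '{"twist":[[0,0,0],[0,0,0],[0,0,0],[0,0,0],[0,0,0]],"delta_pos":[[0,0,0],[0,0,0],[0,0,0],[0,0,0],[0,0,0]],"grip":[0.15,0.3,0.5,0.7,1]}' && python3 -m pendant '{"twist":[[0,0,0],[0,0,0],[0,0,0],[0,0,0],[0,0,0]],"delta_pos":[[0,0,0.02],[0,0,0.03],[0,0,0.03],[0,0,0.02],[0,0,0]],"grip":[1,1,1,1,1]}'
python3 - <<'E'
from h import *
a=shot('scene','s4'); o=sensors.observe(); print(o['eef_pos'],o['q'],o['wrist_force'])
cv2.imwrite('pics/s4c.png',cv2.resize(a[170:310,390:510],(600,700)[:2] if 0 else (514,600),interpolation=cv2.INTER_CUBIC))
E
```

```text
time: 11.85
eef_pos: [0.5591, 0.313, 0.2286]
tool_rot: [3.141, 0.001, 0.25]
wrist_force: [0.0, -0.1, 0.7]
opening: 0.0839
grasp_force: 0.0
time: 12.35
eef_pos: [0.5599, 0.3143, 0.3324]
tool_rot: [-3.14, -0.005, 0.25]
wrist_force: [0.2, -0.0, 0.3]
opening: 0.0854
grasp_force: 0.0
[0.55942606 0.3137144  0.3302409 ] [ 0.1385492   0.43596881 -0.94152539  1.4119686   0.35111366  1.46615821
 -2.11383062] [ 0.04628074 -0.18488613 -1.59298565]
```

View pics/s4c.png

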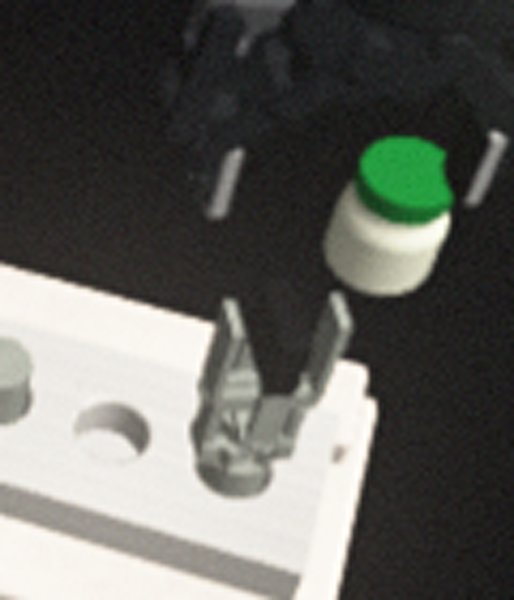

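The tweezers stand clamped on the neck and upright, at crop (240,400), and the gripper is clear above. I now turn 90° to take the middle grip along x.

```bash
for i in 1 2 3; do python3 -m pendant '{"twist":[[0,0,0.1047],[0,0,0.1047],[0,0,0.1047],[0,0,0.1047],[0,0,0.1047]],"delta_pos":[[0,0,0],[0,0,0],[0,0,0],[0,0,0],[0,0,0]],"grip":[1,1,1,1,1]}' | grep -E 'eef|rot'; done; python3 -m pendant '{"twist":[[0,0,0],[0,0,0],[0,0,0],[0,0,0],[0,0,0]],"delta_pos":[[0,0,-0.02],[0,0,-0.02],[0,0,-0.02],[0,0,-0.01],[0,0,0]],"grip":[1,1,1,1,1]}'
```

```text
eef_pos: [0.5588, 0.3127, 0.3271]
tool_rot: [-3.141, 0.002, 0.778]
eef_pos: [0.5588, 0.3127, 0.3271]
tool_rot: [-3.14, 0.002, 1.301]
eef_pos: [0.5588, 0.3127, 0.3272]
tool_rot: [-3.139, 0.001, 1.825]
time: 14.4
eef_pos: [0.5585, 0.3123, 0.2565]
tool_rot: [-3.138, 0.001, 1.821]
wrist_force: [0.4, -0.5, -0.6]
opening: 0.0856
grasp_force: 0.0
```

```bash
python3 -m pendant '{"twist":[[0,0,0],[0,0,0],[0,0,0],[0,0,0],[0,0,0]],"delta_pos":[[0.0005,0.0005,-0.01],[0,0,-0.008],[0,0,-0.005],[0,0,0],[0,0,0]],"grip":[1,1,1,1,1]}' 60 && python3 -m pendant '{"twist":[[0,0,0],[0,0,0],[0,0,0],[0,0,0],[0,0,0]],"delta_pos":[[0,0,0],[0,0,0],[0,0,0],[0,0,0],[0,0,0]],"grip":[0.6,0.4,0.2,0,-0.1]}' 60 && python3 -m pendant '{"twist":[[0,0,0],[0,0,0],[0,0,0],[0,0,0],[0,0,0]],"delta_pos":[[0,0,0],[0,0,0],[0,0,0],[0,0,0],[0,0,0]],"grip":[-0.2,-0.4,-0.6,-0.8,-1]}' 60
```

```text
time: 14.9
eef_pos: [0.5597, 0.3138, 0.2362]
tool_rot: [3.141, -0.0, 1.82]
wrist_force: [-1.0, 0.4, 1.3]
opening: 0.0859
grasp_force: 0.0
time: 15.4
eef_pos: [0.5597, 0.3137, 0.236]
tool_rot: [3.141, 0.0, 1.82]
wrist_force: [-0.5, -0.2, -0.1]
opening: 0.0384
grasp_force: 0.0
time: 15.9
eef_pos: [0.5595, 0.3137, 0.2361]
tool_rot: [-3.141, 0.0, 1.82]
wrist_force: [-2.5, 0.2, 2.7]
opening: 0.0352
grasp_force: 59.3
```

```bash
python3 -m pendant '{"twist":[[0,0,0],[0,0,0],[0,0,0],[0,0,0],[0,0,0]],"delta_pos":[[0,0,0.005],[0,0,0.01],[0,0,0.015],[0,0,0.02],[0,0,0.02]],"grip":[-1,-1,-1,-1,-1]}' && python3 -m pendant '{"twist":[[0,0,0],[0,0,0],[0,0,0],[0,0,0],[0,0,0]],"delta_pos":[[0,0,0.02],[0,0,0.02],[0,0,0.01],[0,0,0],[0,0,0]],"grip":[-1,-1,-1,-1,-1]}'
python3 - <<'E'
from h import *
a=shot('scene','s5'); o=sensors.observe(); print(o['eef_pos'],o['wrist_force'],o['torque'])
# refine socket from scene: red/dark vs deck: print small patch, and top ellipse at several thresholds
t=cv2.cvtColor(cv2.imread('pics/top0.png'),cv2.COLOR_BGR2GRAY)
for th in (90,120,150,180,200):
    m=np.zeros_like(t); m[212:246,444:478]=(t<th)[212:246,444:478]; cs,_=cv2.findContours(m,cv2.RETR_EXTERNAL,cv2.CHAIN_APPROX_NONE); c=max(cs,key=cv2.contourArea); e=cv2.fitEllipse(c); print(th,np.round(e[0],1),np.round(e[1],1),onz('top',e[0],.1)[:2])
s=cv2.cvtColor(cv2.imread('pics/scene0.png'),cv2.COLOR_BGR2GRAY)
print(s[214:238,166:194])
E
```

```text
time: 16.4
eef_pos: [0.5597, 0.3138, 0.3076]
tool_rot: [3.141, -0.0, 1.82]
wrist_force: [-0.3, 1.0, -2.8]
opening: 0.0355
grasp_force: 60.0
time: 16.9
eef_pos: [0.5596, 0.3136, 0.3556]
tool_rot: [-3.141, 0.0, 1.82]
wrist_force: [-0.1, 0.0, -3.2]
opening: 0.0353
grasp_force: 60.0
[0.55953601 0.31332606 0.35499226] [ 0.51571245 -0.1431271  -2.83423263] [-0.03815112  0.02770666  0.00340669]
90 [460.2 228.2] [11.8 14.2] [ 0.5259639  -0.23483463]
120 [460.4 227.8] [13.1 14.8] [ 0.52677213 -0.2354683 ]
150 [460.9 227.5] [14.3 15.4] [ 0.52727661 -0.23643725]
180 [461.1 227.6] [15.4 15.8] [ 0.526987   -0.23672715]
200 [461.  227.6] [16.1 16.7] [ 0.52715194 -0.23662618]
[[233 231 234 231 234 234 234 233 231 232 233 234 232 234 233 233 233 233
  233 235 233 234 233 233 234 234 235 235]
 [232 232 234 232 232 233 234 232 234 234 232 232 231 228 232 227 232 234
  233 233 235 234 235 233 234 234 233 233]
 [233 232 232 230 232 232 233 233 233 234 236 237 237 235 236 228 225 232
  224 234 233 233 232 233 235 234 234 235]
 [234 232 234 231 233 231 231 232 235 240 242 242 238 230 229 221 215 219
  218
[... 1678 characters left out ...]
235 235 235 234 234 234 232 233 234 234 236 235 234 234 235 233 233 233
  233 235 233 233 232 233 233 232 233 233]
 [237 234 235 234 236 236 234 235 233 236 235 233 233 233 235 233 234 234
  233 234 233 233 234 233 232 232 233 232]
 [235 235 236 236 236 235 237 236 235 233 236 234 234 234 233 234 233 234
  232 232 234 233 235 234 234 235 234 234]
 [234 234 232 236 233 235 234 235 235 234 237 235 235 234 236 235 234 234
  233 234 233 233 233 234 234 233 235 235]
 [232 233 233 234 233 235 233 235 234 235 234 235 237 235 235 235 235 235
  236 236 234 235 233 232 232 234 232 233]
 [233 231 232 232 233 232 234 233 233 233 234 234 234 233 235 235 234 234
  236 236 236 235 236 236 235 235 234 234]]
```

Run:
```python
from h import *
s=cv2.cvtColor(cv2.imread('pics/scene0.png'),cv2.COLOR_BGR2GRAY)
for th in (190,205,215):
    m=np.zeros_like(s); m[216:231,169:189]=(s<th)[216:231,169:189]; cs,_=cv2.findContours(m,cv2.RETR_EXTERNAL,cv2.CHAIN_APPROX_NONE); c=max(cs,key=cv2.contourArea); e=cv2.fitEllipse(c); print(th,np.round(e[0],1),np.round(e[1],1),onz('scene',e[0],.1)[:2], tri(e[0],(461,227.6)))
print('chk bore px',proj('scene',[[.527,-.2365-.01775,.1],[.527,-.2365+.01775,.1],[.527-.01775,-.2365,.1],[.527+.01775,-.2365,.1]]))
# deck centre via corners of quad top & scene
```

```text
190 [178.8 223.9] [ 9.8 16.1] [ 0.52955628 -0.23447342] (array([ 0.5272, -0.2368,  0.0969]), np.float64(0.0011))
205 [178.8 223.8] [10.7 16.7] [ 0.52945871 -0.23442895] (array([ 0.5272, -0.2368,  0.097 ]), np.float64(0.0012))
215 [178.8 223.8] [11.1 17.2] [ 0.52944878 -0.23448893] (array([ 0.5272, -0.2368,  0.097 ]), np.float64(0.0011))
chk bore px [[170.39394632 221.67492115]
 [186.30912296 223.99095445]
 [181.51046424 216.60884709]
 [175.08362881 229.19443398]]
```

```bash
for i in 1 2 3; do python3 -m pendant '{"twist":[[0,0,0],[0,0,0],[0,0,0],[0,0,0],[0,0,0]],"delta_pos":[[-0.0021,-0.0366,0],[-0.0021,-0.0366,0],[-0.0021,-0.0366,0],[-0.0021,-0.0366,0],[-0.0021,-0.0366,0]],"grip":[-1,-1,-1,-1,-1]}' |grep -E "eef|rot"; done;  python3 -m pendant '{"twist":[[0,0,0],[0,0,0],[0,0,0],[0,0,0],[0,0,0]],"delta_pos":[[0,0,-0.015],[0,0,-0.015],[0,0,-0.015],[0,0,0],[0,0,0]],"grip":[-1,-1,-1,-1,-1]}'
python3 - <<'E'
from h import *
a=shot('scene','s6'); b=shot('top','t6'); o=sensors.observe(); print(o['eef_pos'],o['q'],o['wrist_force'])
f=lambda i,x,y:cv2.resize(i[y:y+120,x:x+80],(400,600),interpolation=cv2.INTER_CUBIC)
cv2.imwrite('pics/s6c.png',np.hstack([f(a,140,130),f(b,420,160)]))
g=lambda n,X,o:np.round((proj(n,X)-o)*5+2,0).tolist()
p=o['eef_pos'];zb=p[2]-.130-.041
print('bottom c,±y,+x',g('scene',[[p[0],p[1],zb],[p[0],p[1]-.015,zb],[p[0],p[1]+.015,zb],[p[0]+.015,p[1],zb]],[140,130]))
E
```

```text
eef_pos: [0.5486, 0.1288, 0.3546]
tool_rot: [-3.14, -0.0, 1.82]
eef_pos: [0.5378, -0.054, 0.355]
tool_rot: [-3.14, 0.0, 1.82]
eef_pos: [0.5273, -0.2369, 0.3548]
tool_rot: [-3.14, -0.001, 1.82]
time: 18.95
eef_pos: [0.5282, -0.2341, 0.3106]
tool_rot: [-3.141, -0.0, 1.822]
wrist_force: [0.2, 1.1, -2.6]
opening: 0.0351
grasp_force: 60.6
[ 0.52866533 -0.23456993  0.31166484] [ 1.35651485  0.40570348 -1.24249542  1.59434537  0.38802721  1.42027543
  0.3308843 ] [ 0.45316004 -0.31313019 -2.62593642]
bottom c,±y,+x [[171.0, 404.0], [136.0, 400.0], [206.0, 409.0], [156.0, 432.0]]
```

View pics/s6c.png

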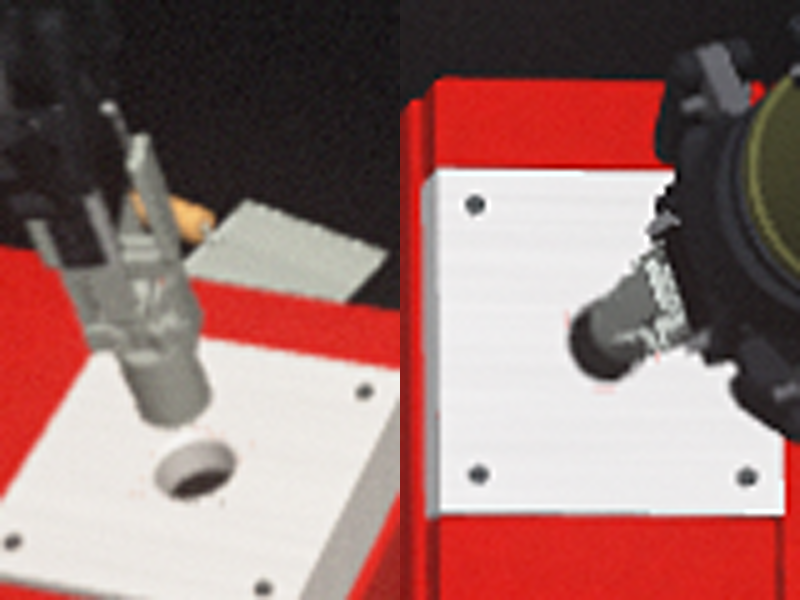

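The cup hangs over the socket. In the scene crop its bottom is at (173,400) and the bore at (196,470). I do a numeric check of the cup's bottom edge against the prediction before lowering.

Run:
```python
from h import *
im=cv2.cvtColor(cv2.imread('pics/s6.png'),cv2.COLOR_BGR2GRAY)
p=np.array([.5286,-.2345,.3113]);a=np.linspace(0,2*np.pi,72)
z=p[2]-.171
def circ(dx,dy,z=z): return np.stack([p[0]+dx+.015*np.cos(a),p[1]+dy+.015*np.sin(a),0*a+z],1)
P=proj('scene',circ(0,0)); print('pred lowest',P[P[:,1].argmax()],'umin/max',P[:,0].min(),P[:,0].max())
# lower edge per column, subpixel at level 185
for u in range(166,184):
    col=im[204:222,u].astype(float); i=np.where((col[:-1]<185)&(col[1:]>=185))[0]
    pr=P[np.abs(P[:,0]-u)<.8]; print(u,[round(204+k+(185-col[k])/(col[k+1]-col[k]),1) for k in i], round(pr[:,1].max(),1) if len(pr) else None)
for v in (204,206,208): print(v,im[v,162:188])
```

```text
pred lowest [172.26704876 216.12175351] umin/max 166.33542241051876 181.37417525986345
166 [np.float64(208.8)] 213.2
167 [np.float64(211.8)] 214.4
168 [np.float64(213.7)] 215.3
169 [np.float64(214.3)] 215.8
170 [np.float64(214.8)] 215.9
171 [np.float64(215.0)] 216.1
172 [np.float64(215.2)] 216.1
173 [np.float64(215.4)] 216.1
174 [np.float64(215.3)] 216.0
175 [np.float64(215.2)] 215.9
176 [np.float64(214.6)] 215.6
177 [np.float64(214.3)] 215.4
178 [np.float64(214.1), np.float64(220.0)] 214.8
179 [np.float64(213.0)] 214.1
180 [np.float64(212.2)] 213.3
181 [np.float64(211.0)] 212.4
182 [] 210.5
183 [] None
204 [235 221 153 100  98 110 117 124 128 135 139 137 136 142 136 138 121 118
 144 214 237 235 235 235 233 236]
206 [232 235 220 139 101 108 114 123 128 135 138 142 140 139 137 137 132 126
 126 170 235 236 234 233 234 234]
208 [232 231 233 218 142  96 107 120 125 129 131 138 137 141 137 139 135 129
 121 133 193 233 234 233 232 232]
```

```bash
python3 -m pendant '{"twist":[[0,0,0],[0,0,0],[0,0,0],[0,0,0],[0,0,0]],"delta_pos":[[0.0007,-0.0007,-0.01],[0,0,-0.01],[0,0,-0.008],[0,0,-0.005],[0,0,-0.002]],"grip":[-1,-1,-1,-1,-1]}' && python3 -m pendant '{"twist":[[0,0,0],[0,0,0],[0,0,0],[0,0,0],[0,0,0]],"delta_pos":[[0,0,-0.001],[0,0,-0.001],[0,0,-0.001],[0,0,-0.001],[0,0,-0.001]],"grip":[-1,-1,-1,-1,-1]}'; python3 -c "
from h import *
print(sensors.observe()['q'])"
```

```text
time: 19.55
eef_pos: [0.5285, -0.236, 0.275]
tool_rot: [-3.141, -0.001, 1.82]
wrist_force: [-0.0, 0.8, -2.8]
opening: 0.0352
grasp_force: 60.8
time: 20.05
eef_pos: [0.5289, -0.2361, 0.271]
tool_rot: [3.141, 0.0, 1.82]
wrist_force: [0.5, -0.4, -2.8]
opening: 0.035
grasp_force: 60.8
[ 1.33919678  0.4370716  -1.21718988  1.64789748  0.41897852  1.3528752
  0.30890198]
```

```bash
for i in 1 2; do python3 -m pendant '{"twist":[[0,0,0],[0,0,0],[0,0,0],[0,0,0],[0,0,0]],"delta_pos":[[0,0,-0.001],[0,0,-0.001],[0,0,-0.0005],[0,0,-0.0005],[0,0,0]],"grip":[-1,-1,-1,-1,-1]}'; done
```

```text
time: 20.55
eef_pos: [0.5288, -0.2361, 0.2679]
tool_rot: [-3.142, 0.0, 1.82]
wrist_force: [-0.1, 0.5, -2.8]
opening: 0.0352
grasp_force: 60.8
time: 21.05
eef_pos: [0.5289, -0.2361, 0.2649]
tool_rot: [3.142, 0.0, 1.82]
wrist_force: [0.4, 0.1, -3.3]
opening: 0.0353
grasp_force: 60.9
```

It has entered the bore without force. I keep going in small steps.

```bash
for i in 1 2; do python3 -m pendant '{"twist":[[0,0,0],[0,0,0],[0,0,0],[0,0,0],[0,0,0]],"delta_pos":[[0,0,-0.001],[0,0,-0.001],[0,0,-0.001],[0,0,-0.001],[0,0,0]],"grip":[-1,-1,-1,-1,-1]}'|grep -E 'eef|wrist'; done
```

```text
eef_pos: [0.5288, -0.2361, 0.2607]
wrist_force: [-0.2, -0.1, -2.9]
eef_pos: [0.5288, -0.236, 0.2568]
wrist_force: [0.0, -0.3, -3.0]
```

```bash
for i in 1 2; do python3 -m pendant '{"twist":[[0,0,0],[0,0,0],[0,0,0],[0,0,0],[0,0,0]],"delta_pos":[[0,0,-0.0005],[0,0,-0.0005],[0,0,-0.0005],[0,0,-0.0005],[0,0,0]],"grip":[-1,-1,-1,-1,-1]}'|grep -E 'eef|wrist'; done
```

```text
eef_pos: [0.5289, -0.236, 0.2549]
wrist_force: [0.2, -1.3, -2.2]
eef_pos: [0.5288, -0.2361, 0.2528]
wrist_force: [-1.0, -0.7, -2.4]
```

```bash
for i in 1 2; do python3 -m pendant '{"twist":[[0,0,0],[0,0,0],[0,0,0],[0,0,0],[0,0,0]],"delta_pos":[[0,0,-0.0005],[0,0,-0.0005],[0,0,-0.0005],[0,0,-0.0005],[0,0,0]],"grip":[-1,-1,-1,-1,-1]}'|grep -E 'eef|wrist'; done
```

```text
eef_pos: [0.5289, -0.2361, 0.2513]
wrist_force: [-1.9, -0.3, 0.1]
eef_pos: [0.529, -0.2361, 0.249]
wrist_force: [-1.3, -1.3, 2.8]
```

Force is about 6 N (baseline -3), so the floor is sliding. I continue until the hard stop.

```bash
for i in 1 2; do python3 -m pendant '{"twist":[[0,0,0],[0,0,0],[0,0,0],[0,0,0],[0,0,0]],"delta_pos":[[0,0,-0.0005],[0,0,-0.0005],[0,0,-0.0005],[0,0,-0.0005],[0,0,0]],"grip":[-1,-1,-1,-1,-1]}'|grep -E 'eef|wrist'; done
```

```text
eef_pos: [0.5289, -0.2361, 0.2468]
wrist_force: [-1.0, -0.6, 2.7]
eef_pos: [0.5289, -0.2361, 0.2449]
wrist_force: [-1.5, -1.7, 3.7]
```

```bash
python3 -m pendant '{"twist":[[0,0,0],[0,0,0],[0,0,0],[0,0,0],[0,0,0]],"delta_pos":[[0,0,-0.0005],[0,0,-0.0005],[0,0,-0.0005],[0,0,-0.0005],[0,0,0]],"grip":[-1,-1,-1,-1,-1]}'|grep -E 'eef|wrist'
```

```text
eef_pos: [0.5291, -0.2361, 0.2445]
wrist_force: [-3.7, -0.5, 12.5]
```

```bash
for i in 1 2; do python3 -m pendant '{"twist":[[0,0,0],[0,0,0],[0,0,0],[0,0,0],[0,0,0]],"delta_pos":[[0,0,-0.0002],[0,0,0],[0,0,0],[0,0,0],[0,0,0]],"grip":[-1,-1,-1,-1,-1]}'|grep -E 'eef|wrist|time'; done
```

```text
time: 26.05
eef_pos: [0.5291, -0.2361, 0.2444]
wrist_force: [-4.0, 0.1, 13.0]
time: 26.55
eef_pos: [0.5292, -0.2361, 0.2444]
wrist_force: [-4.8, -0.3, 13.7]
```

The floor is home: hard stop at about 16.5 N, held over 1 s with no further travel. I ease off the load and the side force, then release.

```bash
python3 -m pendant '{"twist":[[0,0,0],[0,0,0],[0,0,0],[0,0,0],[0,0,0]],"delta_pos":[[-0.0005,0,0.0006],[-0.0005,0,0.0006],[0,0,0.0006],[0,0,0.0004],[0,0,0]],"grip":[-1,-1,-1,-1,-1]}'|grep -E 'eef|wrist'; python3 -m pendant '{"twist":[[0,0,0],[0,0,0],[0,0,0],[0,0,0],[0,0,0]],"delta_pos":[[0,0,0],[0,0,0],[0,0,0],[0,0,0],[0,0,0]],"grip":[-0.1,0,0.3,0.6,1]}' 20; python3 -m pendant '{"twist":[[0,0,0],[0,0,0],[0,0,0],[0,0,0],[0,0,0]],"delta_pos":[[0,0,0],[0,0,0],[0,0,0.01],[0,0,0.02],[0,0,0.02]],"grip":[1,1,1,1,1]}'; python3 -m pendant '{"twist":[[0,0,0],[0,0,0],[0,0,0],[0,0,0],[0,0,0]],"delta_pos":[[0,0,0.03],[0,0,0.03],[0,0,0.02],[0,0,0],[0,0,0]],"grip":[1,1,1,1,1]}'
python3 - <<'E'
from h import *
a=shot('scene','s7'); print(sensors.observe()['q'])
cv2.imwrite('pics/s7c.png',cv2.resize(a[130:270,110:250],(600,600),interpolation=cv2.INTER_CUBIC))
E
```

```text
eef_pos: [0.5282, -0.236, 0.2446]
wrist_force: [1.0, -0.9, 1.0]
time: 27.55
eef_pos: [0.5278, -0.2359, 0.2447]
tool_rot: [-3.142, -0.0, 1.82]
wrist_force: [-1.2, -1.0, -0.8]
opening: 0.0806
grasp_force: 0.0
time: 28.05
eef_pos: [0.5278, -0.2359, 0.2959]
tool_rot: [3.141, -0.0, 1.821]
wrist_force: [0.1, -0.1, 1.0]
opening: 0.0851
grasp_force: 0.0
time: 28.55
eef_pos: [0.5279, -0.2359, 0.375]
tool_rot: [3.141, 0.001, 1.82]
wrist_force: [-1.3, 0.3, -0.4]
opening: 0.0853
grasp_force: 0.0
[ 1.36532774  0.37228805 -1.26238344  1.49465948  0.35426226  1.5324067
  0.35911801]
```

View pics/s7c.png

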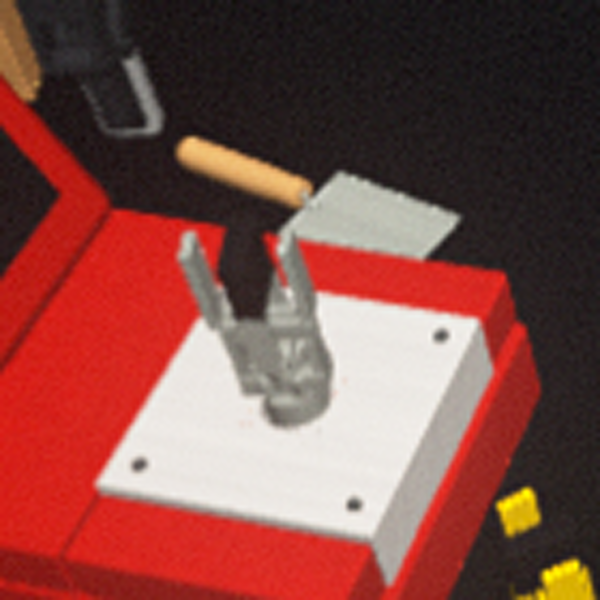

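The cup sits in the socket at crop (295,395) with the tweezers upright on its neck, and the gripper is clear at (120,90). I hand in.

```bash
python3 -c "
from h import *
print(arm.hand_in())"
```

```text
the job is handed in; nothing more can be done
None
```

The job is handed in: the grinding cup is in the mill socket with the floor pressed home (about 16 N, held over 1 s), the tweezers are clamped upright on its neck, and the robot is clear; the verdict was not returned.

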